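# Roll the bead tin to the price scanner

## Robot

A 6-joint arm with a two-finger parallel gripper is mounted at the origin on the work surface. World frame = base frame: x ahead of the robot, y to its left, z up, the work surface at z = 0. Lengths are in mm, angles in rad, forces in N, time in s.
With the tool pointing down it reaches from about 350 to 725 mm from the base axis. Payload 6 kg.
Tool frame: the origin (TCP) lies at the very end of the fingers, on their centre line; the grasp point (between the pads) lies 19 mm behind it; z points along the fingers, y is the direction in which the jaws open and shut (so a half turn about z gives the same grasp; the last joint's range is limited). The gripper opens to 85 mm and grips with 20 to 120 N. Pads are 22 mm wide; open, the fingers measure 114 mm over their backs; the gripper's body (76 mm by 85 mm) begins 54 mm behind the grasp point. The pads swing forward as they close: fully open they stand 13 mm farther back than shut.
Start: joints at [1.567, 0.04, 0.085, 0, -1.615, -0.334], TCP at [198.821, 566.078, 231.261] pointing down, gripper open.
Joint ranges: [-2.56, 2.56], [-1.29, 2.01], [-1.08, 1.49], [-3.29, 1.98], [-2.81, -0.18], [-2.99, 2.99]. Speed limits (rad/s): [2.57, 2.57, 3.01, 3.14, 3.14, 3.14].

## Interface

Orientations are given as a unit quaternion [w, x, y, z].
In Python, from plant import monitor, camera, manip, spotter gives the robot as it stands.
- The arm moves only by the shell command python3 -m pendant 'ROWS' [FORCE]. ROWS is JSON, a list of rows, each a list of 3 entries, a list of its own where there are three numbers: the shift along the tool's x, y, z scaled (see below), then the turn, a rotation vector about the tool's x, y, z scaled (see below), then the opening, from -1 (shut) to 1 (fully open). A call has 1 to 20 rows; each row is the pose to reach, as a shift and turn from the pose commanded when the call began, along the tool's axes at that moment, turning the shorter way round; what a row does not reach only later rows make up. The controller multiplies each number of a shift by 300 mm and each number of a turn by 180 degrees. A row lasts 1/12 s, in which the tool goes at most 41.7 mm and 7.16 degrees, less where a joint would pass 70% of its speed; a pose out of reach is approached as far as the arm can. A call with a number of a shift or a turn outside -1 to 1 is refused whole. A call with a gripper value outside its range is refused whole. The fingers move at their own pace and stop on an object; FORCE is the grip in N (left out, the last holds). Time passes only in rows, so rows that repeat a pose let the fingers close. It gives the time, the measured TCP pose, the force and the opening at its end, in the units of the state.
- monitor.get_state(): the state, without advancing time (a new reading comes with each control period).
- camera(name): name is "scene" or "top" or "wrist"; returns a dict with "img" (400x640x3 uint8, red, green, blue), "fov_y" (degrees; the focal length in pixels is half the picture's height over the tangent of half this angle, whatever the lens; pixels are square), "cx", "cy" (the principal point, pixels), "rvec" (rotation vector, rad) and "tvec" (3), from world to camera coordinates, as OpenCV has them. Camera axes: x right, y down, z forward; pixel columns grow to the right and rows downward; lengths in mm; the calibration is good to about 2 mm. The wrist camera is an equidistant fisheye: a pixel r from the principal point sees the ray r / f radians off the axis. A picture is of the moment at which its call begins. There is no depth.
- manip.close_job(): hands the job in, once; it reports no verdict.
Trained networks look in the newest picture that a camera, given by its name, has taken for a name from the list of things; names that differ only in an ending like _2 or _b are one class to them, and where a whole thing is asked for, a point or a joint stands for the part that bears it (a point fixed in the world has none). Each returns a list of dicts, best first, with "conf" (0 to 1); they miss things now and then, are a little off and sometimes report something else, mostly with a low value. They report only what shows in the picture. A call takes as long as a camera call. They do not tell look-alikes from the thing itself.
- spotter.cut_out(camera, thing): "region" (400x640 bool, what is visible of it) and "extent" ([left, top, right, bottom] in pixels, round what is visible of it).
- spotter.tip_of(camera, thing): "location" ([column, row] in pixels: a listed point, or the origin of a listed thing).
The state is a dict: "clock": time; "joint_positions": joint angles; "qd": joint speeds; "tau": joint torques, N m; "tcp_pos": TCP position; "orientation": TCP orientation; "wrist_force": force on the tool from outside, world axes, zero at the start; "wrist_torque": the same for the moment, N m; "grip_width": finger opening in mm.
Only numpy, scipy, OpenCV 4.12 (cv2) and the standard library are available. Lean on these libraries where they do the work, as an engineer would, in place of code of your own. Each camera call takes 0.05 s, during which the arm holds its last target. There are 200 camera calls.

## Task

The closed bead tin lies on its side in the cream sorting tray. With a fingertip on the top of the tin, gently roll it along the tray until its lid is squarely in front of the scanner's window, centred on it, then take the finger away and leave the tin at rest there. Do not grip, lift or shove the tin from low on its side, and leave everything else where it is.

Things in the scene. Friction and masses are not known exactly. Their poses are not given: they have to be found in the camera images.
- tin: closed plain metal tin on its side on the tray floor: cylinder 72 mm across, 100 mm long, 0.3 to 0.5 kg. Origin mid-axis, 44 mm above the table; its top is 80 mm above the table. x is the cylinder's axis, pointing away from the lid; the lid end (-x) looks roughly to the robot. y and z turn as it rolls (z up at the start). Friction 0.5 to 0.7. Starts 100 to 165 mm along the tray from its goal, on either side
- tin_lid (a point): centre of the tin's lid face, 50 mm from the tin's origin along its -x; the lid has a round paper sticker 48 mm across, which the scanner reads. The tin rolls freely; at rest it stays put, let go at 50 mm/s it stops within 10 mm. A fingertip sticking to its top travels twice as far as the tin and so runs off its front after a few cm: several strokes may be needed
- scanner_window (a point): centre of the scanner's window, a dark upright slot 24 mm wide and 34 mm high, 58 mm above the table; its x axis points out of the window across the tray (window face normal), y runs along the tray. When the lid is squarely in front, the lid centre has y = 0 in this frame
- scanner: grey fixed price scanner on a black foot, 70 x 80 mm, 88 mm high, beside the tray on the robot's side, window facing away from the robot over the tray; origin at the centre of its underside, x as for the window, which is 27 mm ahead of the origin. A black line on top marks the window's middle
- tray: fixed cream sorting tray, 240 mm (its x) by 420 mm (its y, the rolling direction), floor 8 mm above the table, rims 10 mm thick and 24 mm high; origin at the centre of its underside
- dish: shallow cream round dish full of beads, 66 mm across, 26 mm high, standing in the tray on the far side of the scanner's window from the tin (about 125 to 140 mm along the tray from its middle), in the tin's rolling line; origin at the centre of its underside. Leave it alone
- tweezers: flat steel tweezers, about 135 mm long, 7 mm wide, 4 mm thick, lying along the tray close to the rim farther from the robot; origin at its underside, near the middle. Leave it alone
- tin_open_l: loose open bead tin, 84 mm across, 45 mm high, left of the tray; origin at the centre of its underside. Leave it alone
- tin_open_r: loose open bead tin, 84 mm across, 45 mm high, right of the tray; origin at the centre of its underside. Leave it alone
- jar: small glass jar with a cap, 52 mm across, 75 mm high, standing beyond the tray; origin at the centre of its underside. Leave it alone
- vial: amber vial, 22 mm across, 75 mm high, standing beyond the tray; origin at the centre of its underside. Leave it alone
- tin_closed: small closed tin, 68 mm across, 60 mm high, standing upright beyond the tray; origin at the centre of its underside. Leave it alone
Things that resemble listed ones, but are neither listed nor needed, are in the scene too. What is shaped like the tin but purple, red or turquoise is not meant.

How it is judged:
By the outcome, as a careful person would: the job done as asked, in the order asked, and still so for the second after the job is handed in, with the robot touching nothing.
It also fails if it takes over 58 s, if anything falls off the work surface, if the arm or the gripper's body presses on something with over 40 N, if the wrist force passes 120 N, or if a joint passes its speed limit or range.

## Working session

There is one attempt and no reset: what is moved stays moved. The work goes in short steps, Python scripts to look and compute and a shell command to move; the robot and the scene stay as the last step left them, time stands still between calls to the robot, and variables do not carry over. Pictures are saved under pics/ and viewed, about 8 in all and at most 12, crops included, and the job is handed in when it is done.

```bash
mkdir -p pics; cat > h.py <<'E'
import numpy as np, cv2
from plant import monitor, camera, manip, spotter
def ray(c,px):
    f=200/np.tan(np.radians(c["fov_y"]/2)); R=cv2.Rodrigues(np.array(c["rvec"],float))[0]
    d=np.array([(px[0]-c["cx"])/f,(px[1]-c["cy"])/f,1.]); 
    return -R.T@np.array(c["tvec"],float).ravel(), R.T@d
def onz(c,px,z):
    o,d=ray(c,px); return o+d*(z-o[2])/d[2]
def proj(c,P):
    f=200/np.tan(np.radians(c["fov_y"]/2)); K=np.array([[f,0,c["cx"]],[0,f,c["cy"]],[0,0,1]])
    return cv2.projectPoints(np.array(P,float).reshape(-1,3),np.array(c["rvec"],float),np.array(c["tvec"],float),K,None)[0].reshape(-1,2)
E
python3 - <<'E'
from h import *
s=monitor.get_state(); print({k:np.round(s[k],3) for k in("clock","tcp_pos","orientation","wrist_force","grip_width")})
for n in("top","scene"):
    c=camera(n); cv2.imwrite(f"pics/{n}0.png",c["img"][:,:,::-1])
    o,_=ray(c,(0,0)); print(n,o.round(),c["fov_y"])
    for t,z in(("tin",44),("tin_lid",44),("scanner_window",58),("scanner",0),("tray",0),("dish",0)):
        try: print(t,[(np.round(r["location"]),round(r["conf"],2),onz(c,r["location"],z).round(1)) for r in spotter.tip_of(n,t)[:4]])
        except Exception as e: print(t,e)
E
```

```text
{'clock': np.float64(0.0), 'tcp_pos': array([198.65 , 565.793, 230.26 ]), 'orientation': array([ 0.001,  0.986, -0.168, -0.   ]), 'wrist_force': array([ 0.081, -0.767,  0.832]), 'grip_width': np.float64(85.235)}
top [508.   5. 984.] 56.213631444488435
tin [(array([252., 302.]), 0.7, array([313.2, 168.8,  44. ])), (array([461., 177.]), 0.69, array([ 606.9, -364.5,   44. ])), (array([384., 292.]), 0.69, array([ 327.2, -158.2,   44. ])), (array([364., 187.]), 0.67, array([ 589.6, -116.6,   44. ]))]
tin_lid [(array([236., 290.]), 0.97, array([343.2, 207. ,  44. ])), (array([473., 157.]), 0.93, array([ 658.8, -398.3,   44. ])), (array([419.,  80.]), 0.79, array([ 860.8, -269.2,   44. ])), (array([368., 282.]), 0.75, array([ 353.1, -119.4,   44. ]))]
scanner_window [(array([327., 248.]), 0.7, array([438.9, -19. ,  58. ]))]
scanner [(array([330., 257.]), 0.7, array([411.1, -29.2,   0. ]))]
tray [(array([311., 197.]), 0.59, array([569.1,  17.3,   0. ]))]
dish [(array([267., 208.]), 0.77, array([544.4, 134.1,   0. ]))]
scene [1248. -420.  717.] 50.17525284124183
tin [(array([221., 185.]), 0.9
[... 352 characters left out ...]
)), (array([169., 312.]), 0.66, array([ 664.7, -395.6,   44. ])), (array([266., 232.]), 0.64, array([ 563.4, -135.2,   44. ]))]
scanner_window [(array([282., 188.]), 0.8, array([450.3, -30.5,  58. ])), (array([279., 240.]), 0.54, array([ 614.9, -128.5,   58. ]))]
scanner [(array([280., 195.]), 0.95, array([404.7, -15.6,   0. ]))]
tray [(array([321., 231.]), 0.88, array([585.8,   0.9,   0. ])), (array([402., 162.]), 0.58, array([456.8, 374.5,   0. ])), (array([422., 262.]), 0.42, array([800. , 138.6,  -0. ]))]
dish [(array([354., 207.]), 0.71, array([556. , 124.2,   0. ])), (array([152., 254.]), 0.38, array([ 440.7, -378.6,    0. ])), (array([373., 290.]), 0.27, array([804.4,  -5.4,   0. ]))]
```

View pics/top0.png

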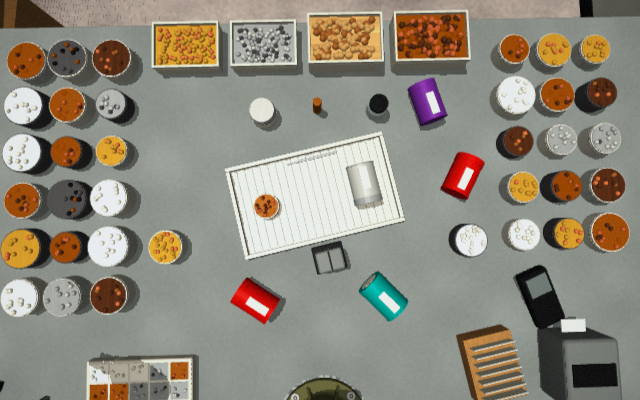

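View pics/scene0.png

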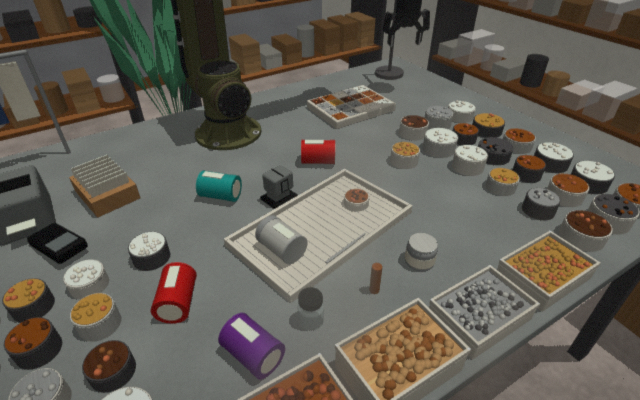

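```bash
python3 - <<'E'
from h import *
c=camera("top"); im=c["img"]
for t,z in(("tray",24),("tin",44),("scanner",88),("dish",26)):
    for r in spotter.cut_out("top",t)[:4]:
        m=r["region"].astype(np.uint8)
        cn=max(cv2.findContours(m,0,2)[0],key=cv2.contourArea)[:,0].astype(float)
        w=np.array([onz(c,p,z)[:2] for p in cn],np.float32)
        R=cv2.minAreaRect(w); print(t,round(r["conf"],2),r["extent"],np.round(R[0],1),np.round(R[1],1),round(R[2],2),cv2.boxPoints(R).round(0).tolist() if t=="tray" else "")
a=cv2.resize(im[150:220,335:395],None,fx=7,fy=7,interpolation=cv2.INTER_CUBIC)
b=cv2.resize(im[220:290,300:360],None,fx=7,fy=7,interpolation=cv2.INTER_CUBIC)
b=np.clip(b.astype(float)*1.8,0,255).astype(np.uint8)
cv2.imwrite("pics/crop.png",np.hstack([a[:490],b[:490]])[:,:,::-1])
s=camera("scene"); print(proj(s,[198,566,231]),proj(c,[198,566,231]))
E
```

```text
tray 0.78 [225.7, 133.4, 403.1, 260.8] [574.3   8.3] [240.  418.7] 12.24 [[413.0, 187.0], [501.0, -222.0], [736.0, -171.0], [647.0, 238.0]]
tray 0.7 [347.7, 163.3, 380.3, 204.6] [ 601.6 -119.2] [109.   73.9] 11.86 [[541.0, -94.0], [556.0, -167.0], [663.0, -144.0], [647.0, -72.0]]
tin 0.83 [230.6, 279.3, 281.5, 323.1] [315.6 160.8] [101.9  72.6] 56.12 
tin 0.78 [442.3, 153.1, 486.8, 196.9] [ 612.  -368.2] [ 74.  119.1] 61.23 
tin 0.66 [360.9, 271.1, 409.4, 322.8] [ 316.4 -155.7] [115.9  69.9] 43.65 
scanner 0.92 [312.1, 242.5, 348.5, 274.1] [419.1 -22.4] [69.1 71.5] 14.17 
scanner 0.6 [149.2, 231.9, 188.4, 268.6] [454.9 356.6] [79.7 89.3] 0.28 
dish 0.81 [256.0, 194.4, 278.6, 220.1] [548.1 132.4] [66.3 61.3] 88.49 
[[402.80118127  48.54922787]] [[ 29.06320297 389.70645604]]
```

View pics/crop.png

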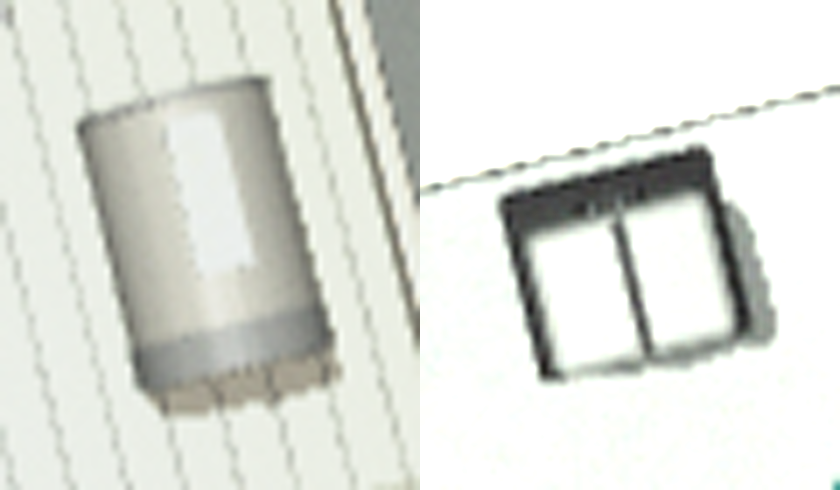

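```bash
python3 - <<'E'
from h import *
c=camera("top")
p=onz(c,(328.1,250.7),88)[:2];q=onz(c,(332.6,271.1),88)[:2]
print("line",p,q,np.degrees(np.arctan2(*(p-q)[::-1])))
P=lambda x,y,z:onz(c,(335+x/7,150+y/7),z)[:2]
# tin silhouette edges, left & right at approx tangent height
for nm,a,b in(("L",(80,125),(140,385)),("R",(268,80),(330,345))):
    A,B=P(*a,44),P(*b,44);print(nm,A,B,np.degrees(np.arctan2(*(A-B)[::-1])))
# camera tin centre in tray frame
th=np.radians(12.24);ex=np.array([np.cos(th),np.sin(th)]);ey=np.array([-ex[1],ex[0]])
t=(P(80,125,44)+P(140,385,44)+P(268,80,44)+P(330,345,44))/4
print("tin",t,"tray xy",t@ex,t@ey,"line y",p@ey,q@ey,"traycentre",np.array([574.3,8.3])@ex,np.array([574.3,8.3])@ey)
sc=camera("scene")
for n,k in((c,"top"),(sc,"scene")):
    for r in spotter.tip_of(k,"dish")[:1]: d=onz(n,r["location"],0)[:2];print("dish",k,d@ex,d@ey)
    for r in spotter.tip_of(k,"tin")[:6]: d=onz(n,r["location"],44)[:2];print("tin",k,d,d@ex,d@ey)
E
```

```text
line [435.37032498 -21.15855421] [387.23654158 -30.43010605] 10.902807617149307
L [638.37680033 -74.75752562] [543.80731413 -93.30254909] 11.094882251712072
R [ 653.05725598 -143.44440323] [ 556.36467635 -162.22021634] 10.988967976585252
tin [ 597.9015117  -118.43117357] tray xy 559.2018375803519 -242.4983822796152 line y -112.97918491502872 -111.83527267868229 traycentre 563.0047423775665 -113.64435780261996
dish top 554.0236495967606 10.412098842894604
tin top [ 798.89500014 -284.12369201] 720.4983749114997 -447.0364474579587
tin top [ 593.74634314 -114.96087269] 555.876852262991 -238.22604257626335
tin top [ 608.37425924 -364.8664291 ] 517.1904936129582 -485.55199897389366
tin top [315.03140493 163.87672839] 342.6131815319323 93.36260515243382
tin top [ 324.88300755 -155.3625098 ] 284.55985047010233 -220.70833591889743
dish scene 554.0143343378045 21.448249426687415
tin scene [ 623.30943693 -368.56699745] 531.0016198855764 -492.33481031343763
tin scene [ 330.66825519 -152.34498404] 290.85332549801217 -218.98591781057254
tin scene [ 814.59022509 -288.45968423] 734.917556765942 -454.6013737217957
tin scene [324.36307927 153.43551211] 349.5191173186635 81.18035600896465
tin scene [ 601.89105664 -121.01175343] 562.5535914077973 -245.86611260847795
```

```bash
python3 -m pendant '[[[1,0.86,0],[0,0,-0.172],-1],[[1,0.86,0],[0,0,-0.172],-1],[[1,0.86,0],[0,0,-0.172],-1],[[1,0.86,0],[0,0,-0.172],-1],[[1,0.86,0],[0,0,-0.172],-1],[[1,0.86,0],[0,0,-0.172],-1],[[1,0.86,0],[0,0,-0.172],-1],[[1,0.86,0],[0,0,-0.172],-1],[[1,0.86,0],[0,0,-0.172],-1],[[1,0.86,0],[0,0,-0.172],-1],[[1,0.86,0],[0,0,-0.172],-1],[[1,0.86,0],[0,0,-0.172],-1],[[1,0.86,0],[0,0,-0.172],-1],[[1,0.86,0],[0,0,-0.172],-1]]' 30
cat >> h.py <<'E'
from scipy.spatial.transform import Rotation
def rows(target,head=11.6):
    s=monitor.get_state(); q=s["orientation"]; R=Rotation.from_quat([q[1],q[2],q[3],q[0]])
    d=R.inv().apply(np.array(target)-s["tcp_pos"])/300
    c,n=np.cos(np.radians(head)),np.sin(np.radians(head))
    W=Rotation.from_matrix(np.array([[c,n,0],[n,-c,0],[0,0,-1]]))
    print("clock",s["clock"],"tcp",np.round(s["tcp_pos"],1),"F",np.round(s["wrist_force"],1),"shift",d.round(4),"turn",((R.inv()*W).as_rotvec()/np.pi).round(4),"j",np.round(s["joint_positions"],2))
E
python3 -c "
from h import *
rows([600.6,-131.7,130])"
```

```text
clock: 2.47
tcp_pos: [396.0, 224.0, 231.2]
orientation: [0.0, 0.995, 0.102, -0.0]
wrist_force: [-0.0, -0.4, 0.4]
grip_width: -0.1
clock 2.4667 tcp [396.  224.  231.2] F [-0.  -0.4  0.4] shift [0.4281 1.299  0.3372] turn [0.     0.0001 0.0004] j [ 0.96 -0.35 -0.27 -0.   -1.66  0.81]
```

```bash
python3 -m pendant '[[[0.43,1,0],[0,0,0],-1],[[0.43,1,0],[0,0,0],-1],[[0.43,1,0],[0,0,0],-1],[[0.43,1,0],[0,0,0],-1],[[0.43,1,0],[0,0,0],-1],[[0.43,1,0],[0,0,0],-1],[[0.43,1,0],[0,0,0],-1],[[0.43,1,0],[0,0,0],-1],[[0.43,1,0],[0,0,0],-1]]'
python3 -c "
from h import *
rows([600.6,-131.7,100])"
```

```text
clock: 3.22
tcp_pos: [584.9, -47.9, 229.0]
orientation: [0.001, 0.995, 0.1, -0.002]
wrist_force: [-0.8, 0.4, -0.1]
grip_width: -0.1
clock 3.2167 tcp [584.9 -47.9 229. ] F [-0.8  0.4 -0.1] shift [-0.0022  0.2835  0.4304] turn [ 0.0004  0.0012 -0.001 ] j [ 0.26  0.01  0.05  0.   -1.61  1.51]
```

```bash
python3 -m pendant '[[[0,0.287,0.2],[0,0,0],-1],[[0,0.287,0.2],[0,0,0],-1],[[0,0.287,0.2],[0,0,0],-1],[[0,0.287,0.43],[0,0,0],-1],[[0,0.287,0.43],[0,0,0],-1],[[0,0.287,0.43],[0,0,0],-1],[[0,0.287,0.43],[0,0,0],-1]]'
python3 - <<'E'
from h import *
rows([600.6,-131.7,90])
a=camera("scene")["img"][150:310,180:400];b=camera("wrist")["img"]
cv2.imwrite("pics/s1.png",cv2.resize(a,None,fx=3.5,fy=3.5,interpolation=cv2.INTER_CUBIC)[:,:,::-1]);cv2.imwrite("pics/w1.png",b[:,:,::-1])
E
```

```text
clock: 3.8
tcp_pos: [599.8, -128.1, 101.2]
orientation: [0.0, 0.995, 0.102, -0.002]
wrist_force: [0.2, 0.1, 1.1]
grip_width: -0.1
clock 3.8 tcp [ 599.8 -128.1  101.2] F [0.2 0.1 1.1] shift [0.0004 0.0122 0.0373] turn [0.0001 0.0012 0.0005] j [ 0.12  0.1  -0.09  0.   -1.39  1.66]
```

View pics/s1.png

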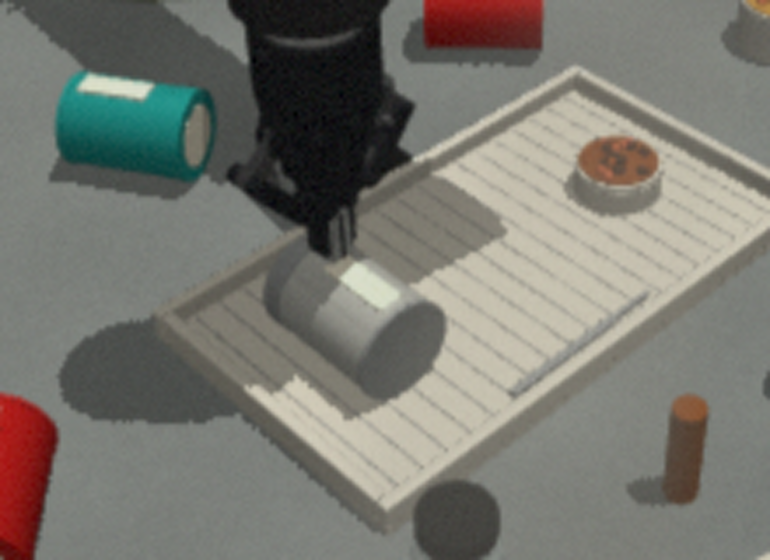

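View pics/w1.png

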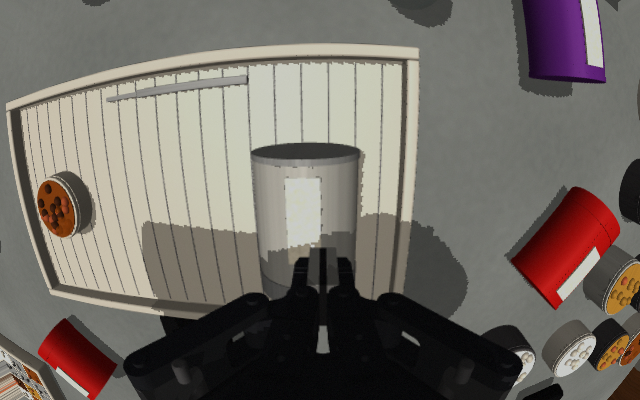

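```bash
python3 -m pendant '[[[0,0,0.03],[0,0,0],-1],[[0,0,0.06],[0,0,0],-1],[[0,0,0.063],[0,0,0],-1],[[0,0,0.063],[0,0,0],-1]]'
python3 -c "
from h import *
rows([600.6,-131.7,80])"
python3 -m pendant '[[[0,0,0.005],[0,0,0],-1],[[0,0,0.005],[0,0,0],-1],[[0,0,0.005],[0,0,0],-1]]'
```

```text
clock: 4.23
tcp_pos: [600.0, -128.9, 82.7]
orientation: [-0.0, 0.995, 0.101, -0.001]
wrist_force: [-0.3, 0.2, -0.1]
grip_width: -0.1
clock 4.2333 tcp [ 600.  -128.9   82.7] F [-0.3  0.2 -0.1] shift [0.0002 0.0097 0.009 ] turn [-0.0001  0.0004  0.0001] j [ 0.11  0.11 -0.11 -0.   -1.35  1.66]
clock: 4.48
tcp_pos: [600.5, -129.1, 82.2]
orientation: [0.0, 0.995, 0.101, 0.0]
wrist_force: [-0.4, 0.4, -0.1]
grip_width: 0.3
```

```bash
for i in 1; do python3 -m pendant '[[[0,0,0.005],[0,0,0],-1],[[0,0,0.005],[0,0,0],-1],[[0,0,0.005],[0,0,0],-1]]'; done
python3 -m pendant '[[[0,0,0.004],[0,0,0],-1],[[0,0,0.004],[0,0,0],-1],[[0,0,0.004],[0,0,0],-1]]'
```

```text
clock: 4.73
tcp_pos: [600.4, -129.1, 80.4]
orientation: [0.0, 0.995, 0.101, -0.0]
wrist_force: [-0.4, 0.3, 0.1]
grip_width: 0.1
clock: 4.98
tcp_pos: [600.6, -129.2, 79.7]
orientation: [0.0, 0.995, 0.101, 0.0]
wrist_force: [0.1, 0.3, 2.0]
grip_width: 0.1
```

```bash
python3 -m pendant '[[[0,0,0.003],[0,0,0],-1],[[0,0,0.004],[0,0,0],-1],[[0,-0.008,0.004],[0,0,0],-1],[[0,-0.024,0.004],[0,0,0],-1],[[0,-0.04,0.004],[0,0,0],-1],[[0,-0.056,0.004],[0,0,0],-1],[[0,-0.072,0.004],[0,0,0],-1],[[0,-0.088,0.004],[0,0,0],-1],[[0,-0.104,0.004],[0,0,0],-1],[[0,-0.12,0.004],[0,0,0],-1],[[0,-0.13,0.004],[0,0,0],-1],[[0,-0.134,0.004],[0,0,0],-1],[[0,-0.134,0.004],[0,0,0],-1]]'
python3 - <<'E'
from h import *
rows([600.6,-131.7,80])
b=camera("wrist")["img"]
cv2.imwrite("pics/w2.png",b[:,:,::-1])
E
```

```text
clock: 6.07
tcp_pos: [592.5, -89.9, 79.9]
orientation: [0.001, 0.995, 0.101, 0.001]
wrist_force: [-3.1, -0.2, 7.8]
grip_width: -0.3
clock 6.0667 tcp [592.5 -89.9  79.9] F [-3.1 -0.2  7.8] shift [-0.0017  0.142  -0.0002] turn [ 0.0005 -0.0003  0.0002] j [ 0.18  0.07 -0.16  0.   -1.34  1.59]
```

View pics/w2.png

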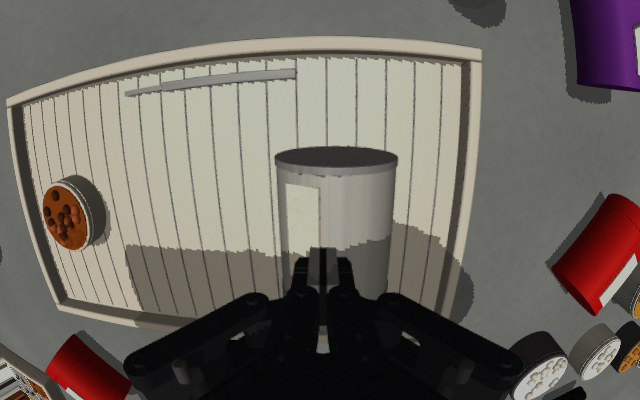

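```bash
python3 -m pendant '[[[0,0,-0.02],[0,0,0],-1],[[0,0.07,-0.02],[0,0,0],-1],[[0,0.07,-0.02],[0,0,0],-1],[[0,0.07,-0.008],[0,0,0],-1],[[0,0.07,-0.002],[0,0,0],-1],[[0,0.07,0],[0,0,0],-1],[[0,0.07,0],[0,0,0],-1],[[0,0.062,0],[0,0,0],-1],[[0,0.045,0],[0,0,0],-1],[[0,0.028,0],[0,0,0],-1],[[0,0.011,0],[0,0,0],-1],[[0,-0.006,0],[0,0,0],-1],[[0,-0.023,0],[0,0,0],-1],[[0,-0.04,0],[0,0,0],-1],[[0,-0.057,0],[0,0,0],-1],[[0,-0.068,0],[0,0,0],-1],[[0,-0.076,0],[0,0,0],-1],[[0,-0.077,0],[0,0,0],-1],[[0,-0.077,0],[0,0,0],-1]]'
cat >> h.py <<'E'
def tinpos(name):
    c=camera(name); ex=np.array([.9796,.2011]);ey=np.array([-.2011,.9796])
    for t in("tin","tin_lid"):
        for r in spotter.tip_of(name,t):
            d=onz(c,r["location"],44)[:2]
            if 480<d@ex<590 and -270<d@ey<-60: print(name,t,round(r["conf"],2),d.round(1),"along",(d@ey).round(1),"x",(d@ex).round(1))
    print("goal",np.round(np.array([435.4,-21.2])@ey,1))
    return c
E
python3 - <<'E'
from h import *
rows([600.6,-131.7,80]);tinpos("scene");tinpos("top")
b=camera("wrist")["img"]
cv2.imwrite("pics/w3.png",b[:,:,::-1])
E
```

```text
clock: 7.7
tcp_pos: [587.7, -66.9, 79.7]
orientation: [0.001, 0.995, 0.102, 0.0]
wrist_force: [-5.3, -0.5, 9.4]
grip_width: 0.3
clock 7.7 tcp [587.7 -66.9  79.7] F [-5.3 -0.5  9.4] shift [-0.0015  0.2204 -0.0006] turn [ 0.0004 -0.0002  0.0003] j [ 0.23  0.05 -0.18  0.   -1.34  1.55]
scene tin 0.77 [589.6 -77.3] along -194.3 x 562.0
scene tin_lid 0.84 [559.1 -96.5] along -207.0 x 528.3
goal -108.3
top tin_lid 0.58 [541.  -84.9] along -192.0 x 512.9
goal -108.3
```

View pics/w3.png

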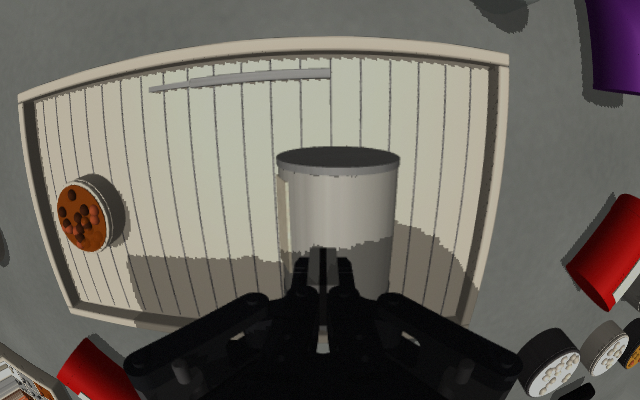

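```bash
python3 -m pendant '[[[0,0,-0.02],[0,0,0],-1],[[0,0.07,-0.02],[0,0,0],-1],[[0,0.07,-0.02],[0,0,0],-1],[[0,0.07,-0.008],[0,0,0],-1],[[0,0.07,-0.003],[0,0,0],-1],[[0,0.07,-0.001],[0,0,0],-1],[[0,0.07,-0.001],[0,0,0],-1],[[0,0.062,-0.001],[0,0,0],-1],[[0,0.045,-0.001],[0,0,0],-1],[[0,0.028,-0.001],[0,0,0],-1],[[0,0.011,-0.001],[0,0,0],-1],[[0,-0.006,-0.001],[0,0,0],-1],[[0,-0.023,-0.001],[0,0,0],-1],[[0,-0.04,-0.001],[0,0,0],-1],[[0,-0.057,-0.001],[0,0,0],-1],[[0,-0.068,-0.001],[0,0,0],-1],[[0,-0.076,-0.001],[0,0,0],-1],[[0,-0.077,-0.001],[0,0,0],-1],[[0,-0.077,-0.001],[0,0,0],-1]]'
python3 - <<'E'
from h import *
rows([600.6,-131.7,80]);tinpos("scene");tinpos("top")
E
python3 -m pendant '[[[0,0,-0.02],[0,0,0],-1],[[0,0.07,-0.02],[0,0,0],-1],[[0,0.07,-0.02],[0,0,0],-1],[[0,0.07,-0.008],[0,0,0],-1],[[0,0.07,-0.003],[0,0,0],-1],[[0,0.07,0],[0,0,0],-1],[[0,0.07,0],[0,0,0],-1],[[0,0.062,0],[0,0,0],-1],[[0,0.045,0],[0,0,0],-1],[[0,0.028,0],[0,0,0],-1],[[0,0.011,0],[0,0,0],-1],[[0,-0.006,0],[0,0,0],-1],[[0,-0.023,0],[0,0,0],-1],[[0,-0.04,0],[0,0,0],-1],[[0,-0.057,0],[0,0,0],-1],[[0,-0.068,0],[0,0,0],-1],[[0,-0.076,0],[0,0,0],-1],[[0,-0.077,0],[0,0,0],-1],[[0,-0.077,0],[0,0,0],-1]]'
python3 - <<'E'
from h import *
rows([600.6,-131.7,80]);tinpos("scene");tinpos("top")
b=camera("wrist")["img"]
cv2.imwrite("pics/w4.png",b[:,:,::-1])
E
```

```text
clock: 9.63
tcp_pos: [583.0, -43.9, 79.6]
orientation: [0.0, 0.995, 0.102, 0.0]
wrist_force: [-4.0, 0.2, 8.8]
grip_width: 0.2
clock 9.6333 tcp [583.  -43.9  79.6] F [-4.   0.2  8.8] shift [-0.0016  0.2985 -0.0009] turn [ 0.0003 -0.0002  0.0004] j [ 0.27  0.03 -0.2   0.   -1.34  1.51]
scene tin 0.67 [581.4 -52. ] along -167.8 x 559.1
scene tin_lid 0.7 [547.8 -69.7] along -178.4 x 522.6
goal -108.3
top tin_lid 0.67 [538.8 -66.2] along -173.2 x 514.4
goal -108.3
clock: 11.52
tcp_pos: [578.3, -21.2, 79.5]
orientation: [0.0, 0.995, 0.102, 0.0]
wrist_force: [-3.6, -1.1, 8.7]
grip_width: -0.3
clock 11.5167 tcp [578.3 -21.2  79.5] F [-3.6 -1.1  8.7] shift [-0.0016  0.3758 -0.0013] turn [ 0.0003 -0.0001  0.0004] j [ 0.31  0.02 -0.21  0.   -1.34  1.46]
scene tin 0.6 [576.5 -32.7] along -148.0 x 558.2
scene tin_lid 0.63 [554.9 -58.5] along -168.9 x 531.8
goal -108.3
top tin_lid 0.46 [524.5 -45.9] along -150.5 x 504.6
goal -108.3
```

View pics/w4.png

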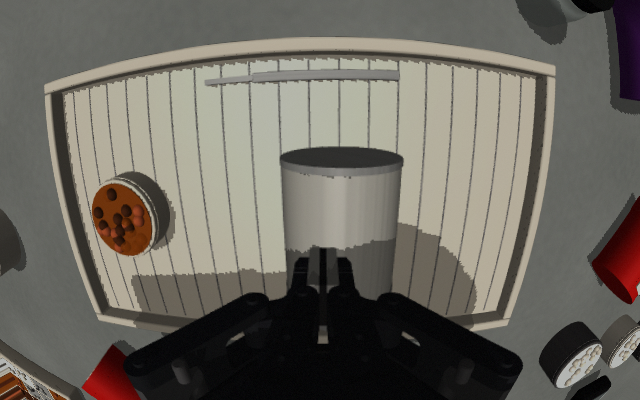

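```bash
python3 -m pendant '[[[0,0,-0.02],[0,0,0],-1],[[0,0.08,-0.02],[0,0,0],-1],[[0,0.08,-0.02],[0,0,0],-1],[[0,0.08,-0.008],[0,0,0],-1],[[0,0.08,-0.003],[0,0,0],-1],[[0,0.08,0],[0,0,0],-1],[[0,0.08,0],[0,0,0],-1],[[0,0.072,0],[0,0,0],-1],[[0,0.055,0],[0,0,0],-1],[[0,0.038,0],[0,0,0],-1],[[0,0.021,0],[0,0,0],-1],[[0,0.004,0],[0,0,0],-1],[[0,-0.013,0],[0,0,0],-1],[[0,-0.03,0],[0,0,0],-1],[[0,-0.047,0],[0,0,0],-1],[[0,-0.058,0],[0,0,0],-1],[[0,-0.066,0],[0,0,0],-1],[[0,-0.067,0],[0,0,0],-1],[[0,-0.067,0],[0,0,0],-1]]'
python3 -c "
from h import *
rows([0,0,80])"
python3 -m pendant '[[[0,0,-0.02],[0,0,0],-1],[[0,0.08,-0.05],[0,0,0],-1],[[0,0.2,-0.1],[0,0,0],-1],[[0,0.34,-0.2],[0,0,0],-1],[[0,0.48,-0.3],[0,0,0],-1],[[0,0.6,-0.4],[0,0,0],-1],[[0,0.7,-0.5],[0,0,0],-1],[[0,0.7,-0.5],[0,0,0],-1],[[0,0.7,-0.5],[0,0,0],-1]]'
python3 - <<'E'
from h import *
rows([0,0,80]);tinpos("scene");c=tinpos("top");im=c["img"]
b=cv2.resize(im[140:290,280:400],None,fx=5,fy=5,interpolation=cv2.INTER_CUBIC)[:600]
b=np.clip(b.astype(float)*1.2,0,255).astype(np.uint8)
cv2.imwrite("pics/t2.png",b[:,:,::-1])
E
```

```text
clock: 13.45
tcp_pos: [574.2, -1.6, 79.8]
orientation: [0.001, 0.995, 0.102, 0.0]
wrist_force: [-4.1, 0.1, 9.7]
grip_width: 0.2
clock 13.45 tcp [574.2  -1.6  79.8] F [-4.1  0.1  9.7] shift [-1.8733e+00 -3.9230e-01 -1.8000e-03] turn [ 0.0004 -0.0001  0.0004] j [ 0.35  0.01 -0.23  0.   -1.34  1.43]
clock: 14.2
tcp_pos: [617.8, -211.3, 232.6]
orientation: [0.001, 0.995, 0.099, 0.003]
wrist_force: [0.8, 0.7, 0.5]
grip_width: -0.3
clock 14.2 tcp [ 617.8 -211.3  232.6] F [0.8 0.7 0.5] shift [-1.8816 -1.0994  0.4956] turn [ 0.0011 -0.0016 -0.0011] j [-0.02  0.18  0.23  0.   -1.62  1.79]
scene tin 0.68 [574.3 -15.5] along -130.7 x 559.5
scene tin_lid 0.88 [541.  -38.5] along -146.5 x 522.2
goal -108.3
goal -108.3
```

View pics/t2.png

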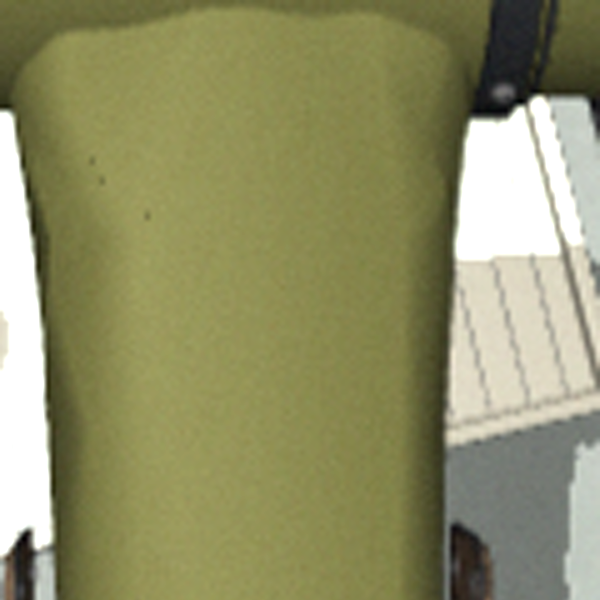

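```bash
python3 -m pendant '[[[-0.69,0.57,0],[0,0,0],-1],[[-0.69,0.57,0],[0,0,0],-1],[[-0.69,0.57,0],[0,0,0],-1],[[-0.69,0.57,0],[0,0,0],-1],[[-0.69,0.57,0],[0,0,0],-1],[[-0.69,0.57,0],[0,0,0],-1],[[-0.69,0.57,0],[0,0,0],-1],[[-0.69,0.57,0],[0,0,0],-1],[[-0.69,0.57,0],[0,0,0],-1]]'
python3 - <<'E'
from h import *
rows([0,0,80]);tinpos("scene");c=tinpos("top");im=c["img"]
a=cv2.resize(im[145:220,290:360],None,fx=7,fy=7,interpolation=cv2.INTER_CUBIC)
b=im[242:282,300:345]
b=cv2.resize(np.clip(b.astype(float)*1.8,0,255).astype(np.uint8),None,fx=7,fy=7,interpolation=cv2.INTER_CUBIC)
o=np.zeros((525,490+315,3),np.uint8);o[:,:490]=a;o[:280,490:]=b
cv2.imwrite("pics/t3.png",o[:,:800,::-1])
for r in spotter.cut_out("top","tin"):
    e=r["extent"]
    if e[0]>300 and e[2]<375 and e[1]>140 and e[3]<225:
        m=r["region"].astype(np.uint8);cn=max(cv2.findContours(m,0,2)[0],key=cv2.contourArea)[:,0].astype(float)
        print(e,cv2.minAreaRect(np.array([onz(c,p,44)[:2] for p in cn],np.float32)))
E
```

```text
clock: 15.25
tcp_pos: [447.6, -416.9, 227.8]
orientation: [-0.0, 0.995, 0.101, -0.0]
wrist_force: [0.4, -0.6, 0.0]
grip_width: -0.2
clock 15.25 tcp [ 447.6 -416.9  227.8] F [ 0.4 -0.6  0. ] shift [-1.1834 -1.6598  0.4941] turn [-0.0002  0.0002 -0.0003] j [-0.42  0.07  0.11 -0.   -1.61  2.2 ]
scene tin 0.73 [567.3 -14.1] along -127.9 x 552.9
scene tin_lid 0.63 [541.2 -31. ] along -139.2 x 524.0
goal -108.3
top tin 0.9 [571.7 -11.1] along -125.8 x 557.8
top tin_lid 0.85 [524.1 -24.8] along -129.7 x 508.4
goal -108.3
[305.2, 173.7, 337.6, 217.9] ((576.566650390625, -10.565238952636719), (104.63968658447266, 73.3237075805664), 12.578603744506836)
```

View pics/t3.png

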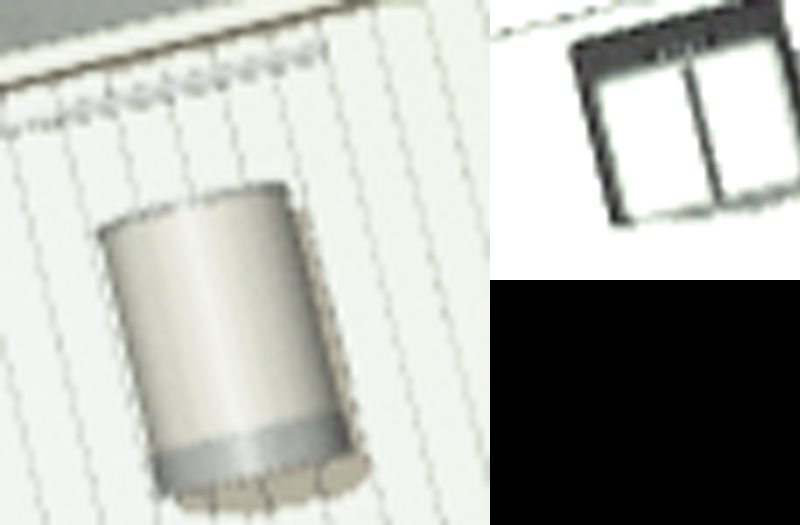

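```bash
python3 - <<'E'
from h import *
c=camera("top")
P=lambda x,y,z=46:onz(c,(290+x/7-.43,145+y/7-.43),z)[:2]
Q=lambda x,y:onz(c,(300+(x-490)/7-.43,242+y/7-.43),88)[:2]
p,q=Q(685,58),Q(718,205); L1,L2=P(102,235),P(160,490); R1,R2=P(287,185),P(350,450)
an=lambda a,b:np.degrees(np.arctan2(*(a-b)[::-1]))
print("angles line",an(p,q),"tin",an(L1,L2),an(R1,R2),"widths",np.linalg.norm(L1-R1),np.linalg.norm(L2-R2),"len",np.linalg.norm(L1-L2))
lid=(L2+R2)/2;far=(L1+R1)/2;m=(p+q)/2;print("lid",lid,"far",far,"linemid",m)
for h in(11,11.6,12.2):
    t=np.radians(h);ey=np.array([-np.sin(t),np.cos(t)])
    print(h,"lid err",(lid-m)@ey,"centre err",((lid+far)/2-m)@ey)
E
```

```text
angles line 11.122202254035729 tin 11.353158094173937 11.634580848355062 widths 69.01733294011103 69.45039650281917 len 93.92601780286779
lid [528.88581211 -19.91430993] far [622.94510212  -0.78305034] linemid [412.62074234 -24.49039674]
11 lid err -17.692409955637142 centre err -17.27620703639245
11.6 lid err -18.895717154041872 centre err -18.982086207870623
12.2 lid err -20.096952224125282 centre err -20.685883779687426
```

```bash
python3 -m pendant '[[[0.69,-0.85,0],[0,0,0],-1],[[0.69,-0.85,0],[0,0,0],-1],[[0.69,-0.85,0],[0,0,0],-1],[[0.69,-0.85,0],[0,0,0],-1],[[0.69,-0.85,0],[0,0,0],-1],[[0.69,-0.85,0],[0,0,0],-1],[[0.69,-0.85,0],[0,0,0],-1],[[0.69,-0.85,0],[0,0,0],-1],[[0.69,-0.85,0],[0,0,0],-1],[[0.69,-0.85,0],[0,0,0],-1],[[0.69,-0.85,0],[0,0,0],-1]]'
python3 -m pendant '[[[0,-0.1,0],[0,0,0],-1],[[0,-0.2,0],[0,0,0],-1],[[0,-0.3,0.05],[0,0,0],-1],[[0,-0.36,0.15],[0,0,0],-1],[[0,-0.36,0.25],[0,0,0],-1],[[0,-0.36,0.35],[0,0,0],-1],[[0,-0.36,0.42],[0,0,0],-1],[[0,-0.36,0.46],[0,0,0],-1],[[0,-0.36,0.47],[0,0,0],-1],[[0,-0.36,0.47],[0,0,0],-1],[[0,-0.36,0.47],[0,0,0],-1]]'
python3 -c "
from h import *
rows([577.8,-19,79.5])"
```

```text
clock: 16.57
tcp_pos: [599.7, -125.2, 228.3]
orientation: [0.0, 0.995, 0.102, -0.0]
wrist_force: [0.1, -0.1, 0.7]
grip_width: -0.1
clock: 17.48
tcp_pos: [578.9, -20.3, 89.2]
orientation: [0.0, 0.995, 0.101, 0.001]
wrist_force: [-0.2, 0.2, -0.3]
grip_width: -0.1
clock 17.4833 tcp [578.9 -20.3  89.2] F [-0.2  0.2 -0.3] shift [-0.0027 -0.0049  0.0325] turn [ 0.0002 -0.0008 -0.0002] j [ 0.31  0.01 -0.2   0.   -1.35  1.46]
```

```bash
python3 -m pendant '[[[0,0,0.015],[0,0,0],-1],[[0,0,0.025],[0,0,0],-1],[[0,0,0.029],[0,0,0],-1],[[0,0,0.03],[0,0,0],-1],[[0,0,0.03],[0,0,0],-1],[[0,-0.008,0.03],[0,0,0],-1],[[0,-0.022,0.03],[0,0,0],-1],[[0,-0.037,0.03],[0,0,0],-1],[[0,-0.052,0.03],[0,0,0],-1],[[0,-0.067,0.03],[0,0,0],-1],[[0,-0.082,0.03],[0,0,0],-1],[[0,-0.097,0.03],[0,0,0],-1],[[0,-0.109,0.03],[0,0,0],-1],[[0,-0.117,0.03],[0,0,0],-1],[[0,-0.121,0.03],[0,0,0],-1],[[0,-0.123,0.03],[0,0,0],-1],[[0,-0.123,0.03],[0,0,0],-1],[[0,-0.123,0.03],[0,0,0],-1]]'
python3 -m pendant '[[[0,0,-0.01],[0,0,0],-1],[[0,0,-0.04],[0,0,0],-1],[[0,0,-0.12],[0,0,0],-1],[[0,0.1,-0.24],[0,0,0],-1],[[0,0.2,-0.36],[0,0,0],-1],[[0,0.35,-0.45],[0,0,0],-1],[[0,0.5,-0.5],[0,0,0],-1],[[0,0.6,-0.5],[0,0,0],-1],[[0,0.6,-0.5],[0,0,0],-1]]'
python3 -m pendant '[[[-0.69,0.75,0],[0,0,0],-1],[[-0.69,0.75,0],[0,0,0],-1],[[-0.69,0.75,0],[0,0,0],-1],[[-0.69,0.75,0],[0,0,0],-1],[[-0.69,0.75,0],[0,0,0],-1],[[-0.69,0.75,0],[0,0,0],-1],[[-0.69,0.75,0],[0,0,0],-1],[[-0.69,0.75,0],[0,0,0],-1],[[-0.69,0.75,0],[0,0,0],-1],[[-0.69,0.75,0],[0,0,0],-1]]'
python3 - <<'E'
from h import *
rows([0,0,80]);tinpos("scene");c=tinpos("top");im=c["img"]
a=cv2.resize(im[135:210,280:350],None,fx=7,fy=7,interpolation=cv2.INTER_CUBIC)
b=im[242:282,300:344]
b=cv2.resize(np.clip(b.astype(float)*1.8,0,255).astype(np.uint8),None,fx=7,fy=7,interpolation=cv2.INTER_CUBIC)
a=cv2.resize(im[165:240,290:334],None,fx=7,fy=7,interpolation=cv2.INTER_CUBIC)
o=np.zeros((525,616,3),np.uint8);o[:,:308]=a;o[:280,308:]=b
cv2.imwrite("pics/t4.png",o[:,:,::-1])
for r in spotter.cut_out("top","tin"):
    e=r["extent"]
    if e[0]>280 and e[2]<375 and e[1]>140 and e[3]<225:
        m=r["region"].astype(np.uint8);cn=max(cv2.findContours(m,0,2)[0],key=cv2.contourArea)[:,0].astype(float)
        print(e,cv2.minAreaRect(np.array([onz(c,p,44)[:2] for p in cn],np.float32)))
for n,t in(("dish",0),("scanner",0)):
    print(n,[ (onz(c,r["location"],0)[:2].round(1),round(r["conf"],2)) for r in spotter.tip_of("top",n)[:1]])
E
```

```text
clock: 18.98
tcp_pos: [571.0, 16.5, 79.8]
orientation: [0.0, 0.995, 0.101, 0.001]
wrist_force: [-2.9, 0.6, 6.6]
grip_width: -0.2
clock: 19.73
tcp_pos: [607.3, -164.3, 230.7]
orientation: [0.001, 0.995, 0.1, 0.001]
wrist_force: [0.5, 0.3, 0.8]
grip_width: -0.3
clock: 20.57
tcp_pos: [448.8, -422.3, 228.2]
orientation: [-0.0, 0.995, 0.1, -0.0]
wrist_force: [-0.4, 0.5, -0.3]
grip_width: 0.4
clock 20.5667 tcp [ 448.8 -422.3  228.2] F [-0.4  0.5 -0.3] shift [-1.1853 -1.6775  0.495 ] turn [-0.0001  0.0001 -0.0006] j [-0.43  0.08  0.12 -0.   -1.61  2.2 ]
scene tin 0.65 [565.    9.2] along -104.6 x 555.3
scene tin_lid 0.71 [538.  -11.6] along -119.5 x 524.7
goal -108.3
top tin 0.81 [567.8   4.4] along -109.9 x 557.1
top tin_lid 0.9 [520.9  -3.9] along -108.6 x 509.5
goal -108.3
[298.6, 173.5, 330.5, 215.6] ((572.8839111328125, 8.8468017578125), (107.05000305175781, 73.38236999511719), 12.118345260620117)
dish [(array([544.8, 129.9]), 0.83)]
scanner [(array([408.1, -33.3]), 0.6)]
```

View pics/t4.png

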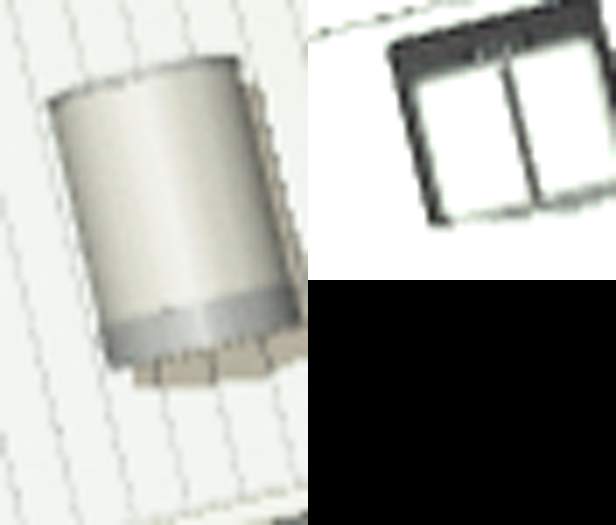

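```bash
python3 - <<'E'
from h import *
c=camera("top"); im=c["img"]
P=lambda x,y,z=46:onz(c,(290+x/7-.43,165+y/7-.43),z)[:2]
Q=lambda x,y,z=88:onz(c,(300+(x-308)/7-.43,242+y/7-.43),z)[:2]
an=lambda a,b:round(float(np.degrees(np.arctan2(*(a-b)[::-1]))),2)
# sub-pixel black line: darkness centroid per row between roof halves
pts=[]
for r in range(252,270):
    x0=327.9+(r-250.3)*0.2245; cs=np.arange(round(x0)-3,round(x0)+4); g=im[r,cs].astype(float).sum(1); w=np.clip(g.max()*.85-g,0,None)
    pts.append(onz(c,((w*cs).sum()/w.sum(),r),88)[:2])
pts=np.array(pts,np.float32); v=cv2.fitLine(pts,cv2.DIST_HUBER,0,.01,.01).ravel(); v*=np.sign(v[0]); h=np.degrees(np.arctan2(v[1],v[0])); m=pts.mean(0)
print("line sub-pixel",h,m,"scanner left edge",an(Q(390,45),Q(437,225)),"roof front edge",an(Q(390,45),Q(580,0))-90)
L1,L2,R1,R2=P(50,103),P(108,365),P(237,57),P(300,318)
lid=(L2+R2)/2;far=(L1+R1)/2;print("tin",an(L1,L2),an(R1,R2),lid,far,"lid-cap seam",an(P(103,325),P(292,288))-90)
# tray rims: grooves by Hough on the crop
g=cv2.cvtColor(im,cv2.COLOR_RGB2GRAY);G=cv2.resize(g[130:262,222:408],None,fx=4,fy=4,interpolation=cv2.INTER_CUBIC)
l=cv2.createLineSegmentDetector().detect(G)[0][:,0]
A=[]
for x1,y1,x2,y2 in l:
    n=np.hypot(x1-x2,y1-y2)
    if n>100:
        a=onz(c,(222+x1/4,130+y1/4),15)[:2];b=onz(c,(222+x2/4,130+y2/4),15)[:2];d=an(a,b)
        A.append(((d+45)%90-45,n))
A=np.array(A);print("tray angle",np.median(A[:,0]),len(A))
for hh in(11,11.6,12.2):
    t=np.radians(hh);ey=np.array([-np.sin(t),np.cos(t)]);print(hh,"lid",(lid-m)@ey,"centre",((lid+far)/2-m)@ey)
E
```

```text
line sub-pixel 12.229367 [412.2369   -24.849287] scanner left edge 13.27 roof front edge 11.620000000000005
tin 11.1 11.9 [525.27642243  -1.58061416] [619.7973948  17.6542678] lid-cap seam 9.530000000000001
tray angle 12.150000000000006 12
11 lid 1.2722056245001456 centre 1.6952212351096032
11.6 lid 0.06366546388071387 centre -0.018367702615232236
12.2 lid -1.144881678374272 centre -1.7319546261144825
```

```bash
python3 -c "
from h import *
print(manip.close_job())"
```

```text
the job is handed in; nothing more can be done
None
```

The tin now rests with its lid in front of the scanner's window, and the job is handed in at about 21 s of the allowed 58 s. I rolled it about 129 mm along the tray in six gentle strokes of the shut fingertips on its top. The wrist force was under about 11 N at every end-of-move reading. The arm was then lifted clear and moved aside, and its force reads about zero.

- **Lid position:** the last top-view measurement put the lid centre about 1 mm short of the window's middle line. That uses the measured tray and scanner heading of 12.2°. With headings between 11° and 12.2° it comes out between +1.3 and -1.1 mm.
- **Disagreeing estimates:** the top-view lid detector suggested about 2.5 mm short. The detections from the oblique scene camera scattered by several mm, and I gave them little weight. The calibration is only good to about 2 mm, so I did not nudge the tin further.
- **Squareness:** the tin's axis measured about 11.5°, against 12.2° for the scanner line. The lid's seam alone gave 9.5°, which I took to be a poor reading.
- **Everything else:** the dish is detected within a few mm of where it was first found. I did not re-measure the tweezers or the loose items, but no touch on them was planned or seen.

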